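# Deal the ramekins round the serving trays

## Robot

A 6-joint arm with a two-finger parallel gripper is mounted at the origin on the work surface. World frame = base frame: x ahead of the robot, y to its left, z up, the work surface at z = 0. Lengths are in m, angles in rad, forces in N, time in s.
With the tool pointing down it reaches from about 0.225 to 0.875 m from the base axis. Payload 3.4 kg.
Tool frame: the origin (TCP) lies between the finger pads; the fingertips stand 8 mm ahead of it and the grasp point (between the pads) lies 11 mm behind it (robot.tips_ahead is the distance from the TCP to the fingertips, in m); z points along the fingers, x is the direction in which the jaws open and shut, and the axes are right-handed (so a half turn about z gives the same grasp; the last joint's range is limited). The gripper opens to 85 mm and grips with 20 to 120 N. Pads are 22 mm wide; open, the fingers measure 114 mm over their backs; the gripper's body (76 mm by 85 mm) begins 54 mm behind the grasp point. The pads swing forward as they close: fully open they stand 13 mm farther back than shut.
Start: joints at [-1.349, 0.276, 1.505, -0, 1.361, -0.121], TCP at [0.193, -0.542, 0.239] pointing down, gripper open.
Joint ranges: [-2.89, 2.89], [-0.75, 2.08], [0.22, 2.7], [-1.18, 4.32], [0.11, 2.71], [-2.7, 2.7]. Speed limits (rad/s): [2.57, 2.57, 3.14, 3.14, 3.14, 3.14].

## Interface

Orientations are given as [roll, pitch, yaw] about the fixed x, y, z axes, in that order (R = Rz(yaw) Ry(pitch) Rx(roll)).
In Python, from cell import robot gives the robot as it stands. The module is installed in compiled form; this text tells all that it offers.
- The arm moves only by the tool jog_arm, never from a script. Its argument "plan" is a list of rows, each a list of 7 numbers: the shift along the tool's x, y, z in cm, then the turn, a rotation vector about the tool's x, y, z in degrees, then the closure, from -1 (fully open) to 1 (shut). In form: [[tx, ty, tz, ax, ay, az, hand], ...]. A call has 1 to 20 rows; each row is the pose to reach, as a shift and turn from the pose commanded when the call began, along the tool's axes at that moment; what a row does not reach only later rows make up. A row lasts 1/10 s, in which the tool goes at most 50 mm and 8.59 degrees, less where a joint would pass 70% of its speed; a pose out of reach is approached as far as the arm can. A call with a gripper value outside its range is refused whole. The fingers move at their own pace and stop on an object; "grip_force" is the grip in N (left out, the last holds). Time passes only in rows, so rows that repeat a pose let the fingers close. It gives the time, the measured TCP pose, the force and the opening at its end, in the units of the state.
- robot.get_state(): the state, without advancing time (a new reading comes with each control period).
- robot.snapshot(name): name is "side" or "top" or "wrist"; returns the picture (480x640x3 uint8, red, green, blue); there is no depth.
- robot.camera_info(name): a dict with "K" (3x3 intrinsics, pixels), "rvec" (rotation vector, rad) and "tvec" (3), from world to camera coordinates, as OpenCV has them. Camera axes: x right, y down, z forward; pixel columns grow to the right and rows downward; lengths in m; the calibration is good to about 2 mm. A picture is of the moment at which its call begins: read the wrist's pose just before it. camera_info takes no time and is no camera call; for the wrist camera it gives the pose at the moment of the call.
- robot.job_done(): hands the job in, once; it reports no verdict.
The state is a dict: "t": time; "joint_positions": joint angles; "qvel": joint speeds; "effort": joint torques, N m; "eef_pos": TCP position; "tool_rot": TCP orientation; "contact_force": force on the tool from outside, world axes, zero at the start; "ft_torque": the same for the moment, N m; "grip_width": opening from 0.0 (shut) to 1.0 (fully open).
Only numpy, scipy, OpenCV 4.12 (cv2) and the standard library are available. Lean on these libraries where they do the work, as an engineer would, in place of code of your own. Each camera call takes 0.05 s, during which the arm holds its last target. There are 200 camera calls.

## Task

Deal the four round ramekins from the sloping rack to the two trays in turn, one at a time: first one in the middle of the round tray, then one in the middle of the square tray, then round and square again, each of the second pair nested in the mouth of the ramekin already there, so that both trays end with an upright stack of two. Leave the square dish, which will not nest, in the rack, and do not disturb the bottle, the saucers or the mug. Set every ramekin down gently, neither dropping it nor pressing it hard; the trays' cork floors differ in height, so feel for them.

Things in the scene. Friction and masses are not known exactly. Their poses are not given: they have to be found in the camera images.
- ramekin0: round white ceramic ramekin, 56 mm diameter, 40 mm tall, 85 to 170 g, straight sides, 4 mm walls. Below it a foot, 40 mm diameter, 8 mm high, drops loosely (4 mm play) into another's mouth: the upper then stands 32 mm above the lower. Origin: centre of the foot's underside; z: its axis, to the mouth. All four alike; each starts in any of the five berths, leaning with the slope.
- ramekin1: round white ceramic ramekin, 56 mm diameter, 40 mm tall, 85 to 170 g, straight sides, 4 mm walls. Below it a foot, 40 mm diameter, 8 mm high, drops loosely (4 mm play) into another's mouth: the upper then stands 32 mm above the lower. Origin: centre of the foot's underside; z: its axis, to the mouth. All four alike; each starts in any of the five berths, leaning with the slope.
- ramekin2: round white ceramic ramekin, 56 mm diameter, 40 mm tall, 85 to 170 g, straight sides, 4 mm walls. Below it a foot, 40 mm diameter, 8 mm high, drops loosely (4 mm play) into another's mouth: the upper then stands 32 mm above the lower. Origin: centre of the foot's underside; z: its axis, to the mouth. All four alike; each starts in any of the five berths, leaning with the slope.
- ramekin3: round white ceramic ramekin, 56 mm diameter, 40 mm tall, 85 to 170 g, straight sides, 4 mm walls. Below it a foot, 40 mm diameter, 8 mm high, drops loosely (4 mm play) into another's mouth: the upper then stands 32 mm above the lower. Origin: centre of the foot's underside; z: its axis, to the mouth. All four alike; each starts in any of the five berths, leaning with the slope.
- square_dish: square white ceramic dish, 56 mm by 56 mm, 36 mm tall, walls 4 mm, flat base without a foot: it nests with nothing. Stands in one of the rack's five berths. Origin: centre of its underside; z: towards its open top.
- rack: fixed wooden rack, 430 mm long (y). Board 90 mm deep sloping at 30 degrees, low edge to the robot (-x), with a 14 mm lip. Five open berths in a row along y, 86 mm apart (30 mm between things), middle one at y = 0. Origin: centre of its underside; berth centres, where feet stand, at x = 0, z = 35 mm. Things there lean their z axis 30 degrees to the rack's -x.
- round_tray: round dark wooden tray, 140 mm outer diameter, with a 40 mm high, 5 mm thick rim. Fixed. Origin: centre of its underside, z up. Its stiff, level cork floor is set anew each time, differently in each tray: its top is 4 to 34 mm above the underside, not reported; feel for it. It stays put below about 100 N.
- square_tray: square dark wooden tray, 140 mm by 140 mm outside, with a 40 mm high, 5 mm thick rim. Fixed. Origin: centre of its underside, z up. Its stiff, level cork floor is set anew each time, differently in each tray: its top is 4 to 34 mm above the underside, not reported; feel for it. It stays put below about 100 N.
- bottle: bystander: closed green glass bottle, 60 mm diameter, 200 mm tall, standing beside the work. Origin: centre of its underside.
- saucers: bystander: stack of five white saucers, 112 mm diameter, 60 mm tall. Origin: centre of its underside.
- mug: bystander: white mug, 76 mm diameter, 85 mm tall, handle at its +y. Origin: centre of its underside.
Things that resemble listed ones, but are neither listed nor needed, are in the scene too. Leave any blue or green look-alike of the ramekin1 alone.

How it is judged:
By the outcome, as a careful person would: the job done as asked, in the order asked, and still so for the second after the job is handed in, with the robot touching nothing.
It also fails if it takes over 70 s, if anything falls off the work surface, if the arm or the gripper's body presses on something with over 40 N, if the wrist force passes 120 N, or if a joint passes its speed limit or range.

## Working session

There is one attempt and no reset: what is moved stays moved. The work goes in short steps, Python scripts to look and compute and a tool call to move; the robot and the scene stay as the last step left them, time stands still between calls to the robot, and variables do not carry over. Pictures are saved under pics/ and viewed, about 8 in all and at most 12, crops included, and the job is handed in when it is done.

Besides the shell and the picture viewer there is one more tool, called after "Emit:" as name(argument=value, ...) on one line, values as JSON. jog_arm: Moves the arm, as the interface text tells. Its arguments: {"type":"object","properties":{"plan":{"type":"array","items":{"type":"array","items":{"type":"number"}}},"grip_force":{"type":"number"}},"required":["plan"]}

```bash
mkdir -p pics; ls; python3 - <<'E'
from cell import robot
import cv2
for n in("top","side"):
    im=robot.snapshot(n); cv2.imwrite(f"pics/{n}0.png",im[...,::-1])
    print(n,robot.camera_info(n))
print(robot.get_state()); print(robot.tips_ahead)
E
```

```text
pics
top {'K': array([[530.84560735,   0.        , 320.27100884],
       [  0.        , 530.84560735, 239.05437271],
       [  0.        ,   0.        ,   1.        ]]), 'rvec': array([ 2.11437959, -2.14370128,  0.19518645]), 'tvec': array([0.00588023, 0.54270467, 1.14574956])}
side {'K': array([[551.99133854,   0.        , 317.01729247],
       [  0.        , 551.99133854, 236.19151094],
       [  0.        ,   0.        ,   1.        ]]), 'rvec': array([ 0.91824759, -2.37433335,  1.18227118]), 'tvec': array([0.40166704, 0.2660978 , 1.22118663])}
{'t': 0.1, 'joint_positions': array([-1.34899950e+00,  2.76511670e-01,  1.50601659e+00,  4.33014965e-05,
        1.36070111e+00, -1.20948398e-01]), 'qvel': array([-0.00066398, -0.00242083, -0.00312751,  0.00021434, -0.00022449,
        0.0003017 ]), 'effort': array([ 9.94779766e-04, -4.17701590e+01, -2.46406084e+01, -2.67261321e-04,
        5.87479080e-03,  1.14173835e-05]), 'eef_pos': array([ 0.19317713, -0.54108742,  0.23853365]), 'tool_rot': array([-3.14135315e+00,  1.61965135e-03, -1.22805998e+00]), 'contact_force': array([ 0.12223536, -0.10329922, -0.55155465]), 'ft_torque': array([ 0.04581741, -0.00357872,  0.01140573]), 'grip_width': 0.9976915910190236}
0.008
```

View pics/top0.png

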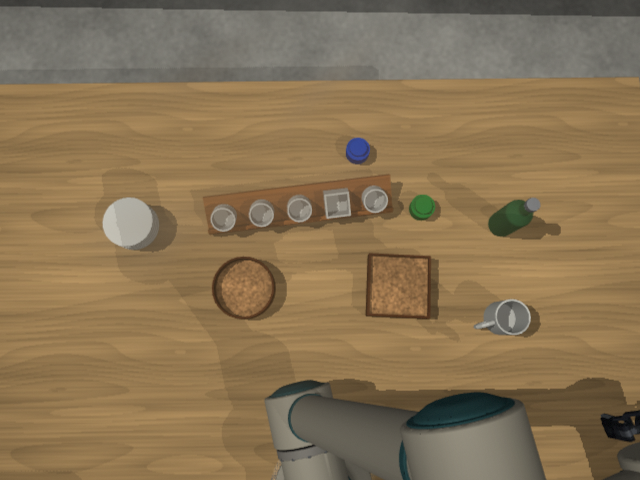

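View pics/side0.png

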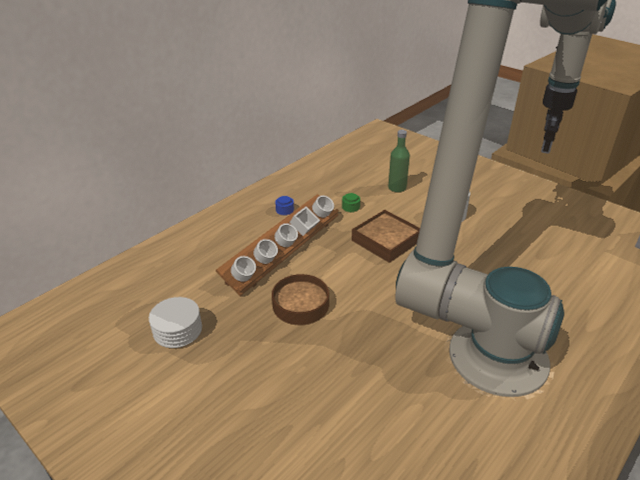

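The top view shows ramekins at (223,218), (261,213), (299,208) and (374,200), with the square dish at (337,204). The round tray is at (244,288) and the square tray at (399,286). The blue and green decoys are behind and to the right of the rack. I'll enlarge the work area.

```bash
python3 - <<'E'
import cv2
im=cv2.imread("pics/top0.png")[165:330,200:440]
cv2.imwrite("pics/topc.png",cv2.resize(im,None,fx=3.333,fy=3.333,interpolation=cv2.INTER_CUBIC))
E
```

```text
(no output)
```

View pics/topc.png

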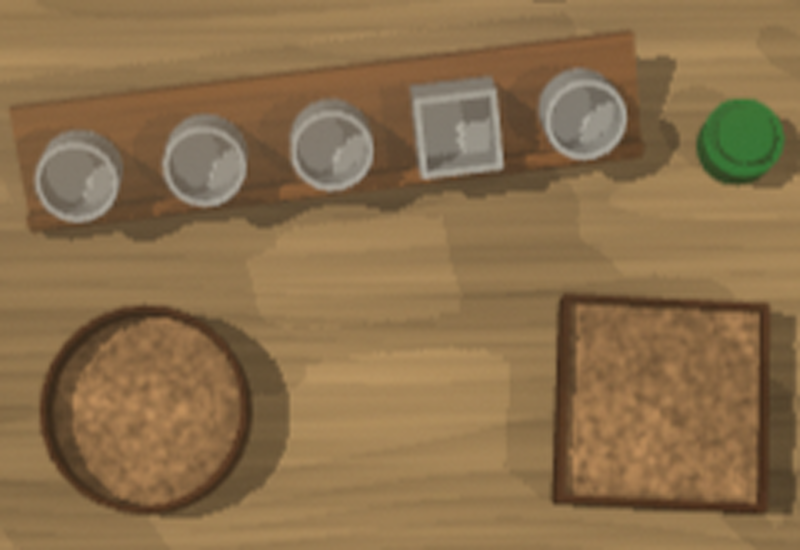

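```bash
cat > h.py <<'E'
import numpy as np, cv2
from scipy.spatial.transform import Rotation as R
from cell import robot
def ray(n,px,z,ci=None):
    c=ci or robot.camera_info(n); Rm=cv2.Rodrigues(c["rvec"])[0]; o=-Rm.T@c["tvec"]
    out=[]
    for p in np.atleast_2d(px):
        d=Rm.T@np.linalg.solve(c["K"],[p[0],p[1],1]); out.append(o+d*(z-o[2])/d[2])
    return np.array(out)
def proj(n,P,ci=None):
    c=ci or robot.camera_info(n)
    return cv2.projectPoints(np.atleast_2d(np.float64(P)),c["rvec"],c["tvec"],c["K"],None)[0][:,0]
def rel(p,rpy,cmd=None):
    "shift cm and rotvec deg in tool axes from present pose to target"
    s=robot.get_state(); p0,r0=cmd if cmd else (s["eef_pos"],s["tool_rot"])
    A=R.from_euler("xyz",r0); B=R.from_euler("xyz",rpy)
    return np.round(np.r_[A.inv().apply(np.array(p)-p0)*100,(A.inv()*B).as_rotvec(degrees=True)],2)
E
python3 - <<'E'
from h import *
f=lambda c:np.array(c)/3.3333+[200-.35,165-.35]
m=ray("top",f([(78,181),(205,165),(332,149),(585,118)]),.0696)[:,:2]
sq=ray("top",f([(458,133)]),.066); print("mouths",m.round(4),sq.round(4))
k=np.array([2,1,0,-2])  # +y left
# fit centre + k*.086*dir
best=None
from scipy.optimize import least_squares
g=lambda v:(v[:2]+.086*k[:,None]*np.array([-np.sin(v[2]),np.cos(v[2])])-m).ravel()
s=least_squares(g,[.5,0,0]);c,yaw=s.x[:2],s.x[2]
u=np.array([np.cos(yaw),np.sin(yaw)]); print("fit",s.x,"res mm",(s.fun*1000).round(1), "rack origin",c+u*.02)
b=c+u*.02+.086*np.array([2,1,0,-1,-2])[:,None]*np.array([-u[1],u[0]]); print("berths",b.round(4))
rc=f([(10,105),(633,31),(645,155),(30,230)])
print("rack corners top z.057/.02", ray("top",rc[:2],.058)[:,:2].round(4))
print("round",ray("top",f([(146,410),(41,410),(251,410)]),.04).round(4)); 
t=ray("top",f([(560,295),(768,304),(766,511),(554,502)]),.04);print("square",t.round(4),t.mean(0).round(4))
E
```

```text
mouths [[ 0.5874  0.2141]
 [ 0.5972  0.1295]
 [ 0.607   0.0445]
 [ 0.6261 -0.1257]] [[ 0.6178 -0.0403  0.066 ]]
fit [0.60684196 0.04424228 0.11351925] res mm [ 0.   1.  -0.1  0.2 -0.2 -0.3  0.2 -0.9] rack origin [0.62671323 0.04650779]
berths [[ 0.6072  0.2174]
 [ 0.617   0.132 ]
 [ 0.6267  0.0465]
 [ 0.6365 -0.0389]
 [ 0.6462 -0.1244]]
rack corners top z.057/.02 [[ 0.6434  0.2634]
 [ 0.69   -0.1619]]
round [[0.4366 0.1712 0.04  ]
 [0.4375 0.2413 0.04  ]
 [0.4356 0.1009 0.04  ]]
square [[ 0.5106 -0.1081  0.04  ]
 [ 0.5025 -0.2487  0.04  ]
 [ 0.364  -0.2403  0.04  ]
 [ 0.3718 -0.1     0.04  ]] [ 0.4372 -0.1743  0.04  ]
```

```bash
cat >> h.py <<'E'
psi=.1135; u=np.array([np.cos(psi),np.sin(psi),0]); v=np.array([-u[1],u[0],0])
zr=-.5*u+np.array([0,0,np.sqrt(.75)])
ORG=np.array([.6267,.0465,.035]); AL=psi-np.pi/2
TILT=[-np.pi+np.radians(30),0,AL]; DOWN=[np.pi,0,AL]
RND=np.array([.4366,.1712,0]); SQ=np.array([.4372,-.1743,0])
def pick(k,h=.020): return ORG+.086*k*v+zr*h
E
python3 - <<'E'
from h import *
print(rel(pick(2,.12),TILT), pick(2,.12))
E
```

```text
[-58.87 -58.64  10.07  29.86   3.53  12.81] [0.54760594 0.21059793 0.13892305]
```

Emit:
jog_arm(plan=[[-58.87,-58.64,10.07,29.86,3.53,12.81,-0.65],[-58.87,-58.64,10.07,29.86,3.53,12.81,-0.65],[-58.87,-58.64,10.07,29.86,3.53,12.81,-0.65],[-58.87,-58.64,10.07,29.86,3.53,12.81,-0.65],[-58.87,-58.64,10.07,29.86,3.53,12.81,-0.65],[-58.87,-58.64,10.07,29.86,3.53,12.81,-0.65],[-58.87,-58.64,10.07,29.86,3.53,12.81,-0.65],[-58.87,-58.64,10.07,29.86,3.53,12.81,-0.65],[-58.87,-58.64,10.07,29.86,3.53,12.81,-0.65],[-58.87,-58.64,10.07,29.86,3.53,12.81,-0.65],[-58.87,-58.64,10.07,29.86,3.53,12.81,-0.65],[-58.87,-58.64,10.07,29.86,3.53,12.81,-0.65],[-58.87,-58.64,10.07,29.86,3.53,12.81,-0.65],[-58.87,-58.64,10.07,29.86,3.53,12.81,-0.65],[-58.87,-58.64,10.07,29.86,3.53,12.81,-0.65],[-58.87,-58.64,10.07,29.86,3.53,12.81,-0.65],[-58.87,-58.64,10.07,29.86,3.53,12.81,-0.65],[-58.87,-58.64,10.07,29.86,3.53,12.81,-0.65],[-58.87,-58.64,10.07,29.86,3.53,12.81,-0.65]], grip_force=25)

```text
t: 2.0
eef_pos: [0.5498, 0.2144, 0.1385]
tool_rot: [-2.616, -0.001, -1.451]
contact_force: [-0.4, -0.1, -0.5]
grip_width: 0.83
```

```bash
python3 - <<'E'
from h import *
print(rel(pick(2,.12),TILT))
ci=robot.camera_info("wrist"); im=robot.snapshot("wrist")[...,::-1].copy()
for k in(2,1):
  for c in ((255,0,255),):
    th=np.linspace(0,2*np.pi,40); v2=np.cross(zr,v)
    P=[pick(k,.04)+.028*(np.cos(t)*v+np.sin(t)*v2) for t in th]
    for q in proj("wrist",P,ci): cv2.circle(im,tuple(int(x) for x in q.round()),1,c,-1)
print(robot.get_state()); print(ci)
cv2.imwrite("pics/w1.png",im)
E
```

```text
[ 0.35  0.21 -0.17 -0.12  0.11  0.33]
{'t': 2.05, 'joint_positions': array([ 0.31055433,  0.19029232,  2.04913177, -0.25372828,  0.39954547,
        1.97195193]), 'qvel': array([-0.0456032 , -0.03392582,  0.05354795,  0.01517343,  0.02730425,
       -0.0187062 ]), 'effort': array([  0.88612916, -31.8849349 , -21.92860723,  -0.48860768,
        -2.84817316,   0.15407   ]), 'eef_pos': array([0.54794675, 0.21218483, 0.13777019]), 'tool_rot': array([-2.61904698e+00, -2.25926875e-03, -1.45323409e+00]), 'contact_force': array([-1.23205151, -0.24469486,  0.66259929]), 'ft_torque': array([-0.03431907,  0.22274182,  0.02583599]), 'grip_width': 0.8201682537495317}
{'K': array([[376.10863932,   0.        , 316.77657814],
       [  0.        , 376.10863932, 238.27509859],
       [  0.        ,   0.        ,   1.        ]]), 'rvec': array([ 2.23299515, -1.97841532,  0.20539909]), 'tvec': array([0.14625   , 0.6215505 , 0.17263225])}
```

View pics/w1.png

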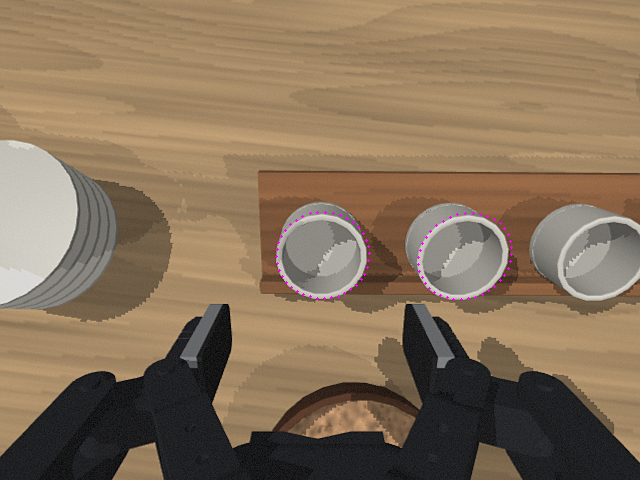

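The wrist view shows the predicted mouth rings on the real ones: berth 2 at about (322,255), berth 1 at about (463,258), both within 1–3 px. I'll descend and grip.

Emit:
jog_arm(plan=[[0,0,3,0,0,0,-0.65],[0,0,6,0,0,0,-0.65],[0,0,8,0,0,0,-0.65],[0,0,9,0,0,0,-0.65],[0,0,10,0,0,0,-0.65],[0,0,10,0,0,0,-0.65],[0,0,10,0,0,0,-0.65],[0,0,10,0,0,0,0.2],[0,0,10,0,0,0,0.2],[0,0,10,0,0,0,0.2],[0,0,10,0,0,0,0.2],[0,0,10,0,0,0,0.2]], grip_force=25)

```text
t: 3.25
eef_pos: [0.5972, 0.2153, 0.0532]
tool_rot: [-2.617, -0.002, -1.458]
contact_force: [-4.2, -2.1, 7.6]
grip_width: 0.66
```

```bash
python3 - <<'E'
from h import *
print(rel(pick(2,.02),TILT)); s=robot.get_state(); print(s["contact_force"],s["grip_width"])
E
```

```text
[-0.1   0.03  0.08 -0.07 -0.1   0.04]
[-4.18836356 -2.05867845  7.64182533] 0.6599590521928945
```

```bash
python3 - <<'E'
from h import *
c=(pick(2,.02),TILT)
for z in(.15,.077): print(rel(RND+[0,0,z],DOWN,c))
E
```

```text
[  2.66   9.38 -16.7  -30.    -0.     0.  ]
[  2.66  13.03 -10.37 -30.    -0.     0.  ]
```

Emit:
jog_arm(plan=[[0,0,-1,0,0,0,0.2],[0,0,-3,0,0,0,0.2],[0,0,-6,0,0,0,0.2],[0.5,1.5,-10,-6,0,0,0.2],[1.2,4,-13,-14,0,0,0.2],[2,7,-15.5,-22,0,0,0.2],[2.66,9.38,-16.7,-30,0,0,0.2],[2.66,9.38,-16.7,-30,0,0,0.2],[2.66,10.88,-14.1,-30,0,0,0.2],[2.66,12.5,-11.3,-30,0,0,0.2],[2.66,13.03,-10.37,-30,0,0,0.2],[2.66,13.03,-10.37,-30,0,0,0.2],[2.66,13.03,-10.37,-30,0,0,0.2],[2.66,13.03,-10.37,-30,0,0,0.2]])

```text
t: 4.65
eef_pos: [0.4381, 0.1709, 0.0779]
tool_rot: [-3.138, -0.001, -1.457]
contact_force: [-1.0, 0.4, -1.0]
grip_width: 0.655
```

```bash
python3 - <<'E'
from h import *
print(rel(RND+[0,0,.077],DOWN)); s=robot.get_state(); print(s["eef_pos"],s["contact_force"],s["grip_width"])
ci=robot.camera_info("wrist"); im=robot.snapshot("wrist")[...,::-1].copy()
cv2.imwrite("pics/w2.png",im)
E
```

```text
[-0.05  0.14  0.09 -0.2  -0.08  0.01]
[0.4380562  0.17085661 0.07788948] [-0.96215923  0.37444496 -0.99276335] 0.6553868454399054
```

View pics/w2.png

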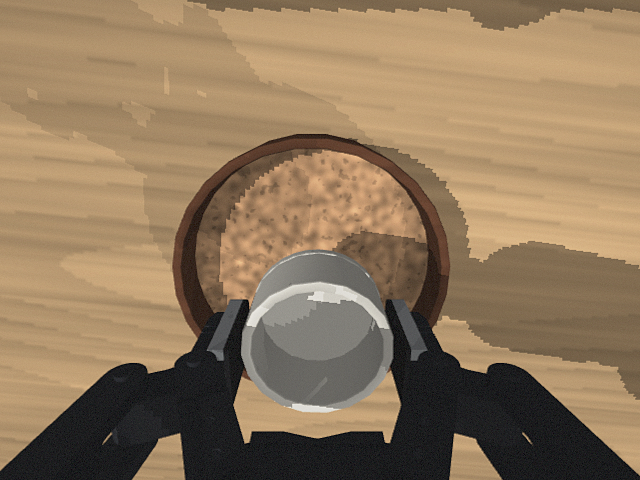

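```bash
python3 - <<'E'
from h import *
ci=robot.camera_info("wrist"); t=np.linspace(0,2*np.pi,361)
def ex(n,c,r,z):
    q=proj("wrist",np.c_[c[0]+r*np.cos(t),c[1]+r*np.sin(t),0*t+z],ci); print(n,"L%.0f@%.0f R%.0f@%.0f top%.0f"%(*q[q[:,0].argmin()],*q[q[:,0].argmax()],q[:,1].min()),"bot%.0f"%q[:,1].max())
ex("rimout",RND,.07,.04)
for z in(.004,.012,.02,.028,.034): ex("floor%g"%z,RND,.065,z)
p=robot.get_state()["eef_pos"]
for h in(.02,.024): ex("mouth",p,.028,p[2]+h)
E
```

```text
rimout L174@271 R455@271 top142 bot399
floor0.004 L205@249 R425@249 top147 bot353
floor0.012 L201@254 R429@254 top148 bot361
floor0.02 L197@259 R433@259 top149 bot369
floor0.028 L192@265 R438@265 top151 bot378
floor0.034 L189@267 R441@269 top152 bot385
mouth L237@348 R395@348 top280 bot416
mouth L235@355 R398@355 top285 bot424
```

```bash
python3 - <<'E'
import cv2
im=cv2.imread("pics/w2.png").astype(int)
print([tuple(x) for x in im[128:160,312,::-1]])
print([tuple(x) for x in im[265,168:206,::-1]])
print([tuple(x) for x in im[265,420:458,::-1]])
E
```

```text
[(np.int64(160), np.int64(133), np.int64(100)), (np.int64(163), np.int64(136), np.int64(102)), (np.int64(165), np.int64(137), np.int64(101)), (np.int64(164), np.int64(136), np.int64(101)), (np.int64(175), np.int64(146), np.int64(109)), (np.int64(164), np.int64(136), np.int64(101)), (np.int64(33), np.int64(23), np.int64(20)), (np.int64(53), np.int64(38), np.int64(32)), (np.int64(53), np.int64(34), np.int64(28)), (np.int64(53), np.int64(38), np.int64(30)), (np.int64(64), np.int64(40), np.int64(32)), (np.int64(96), np.int64(62), np.int64(43)), (np.int64(95), np.int64(66), np.int64(50)), (np.int64(88), np.int64(59), np.int64(45)), (np.int64(93), np.int64(65), np.int64(46)), (np.int64(90), np.int64(59), np.int64(44)), (np.int64(89), np.int64(61), np.int64(46)), (np.int64(85), np.int64(57), np.int64(46)), (np.int64(86), np.int64(58), np.int64(40)), (np.int64(80), np.int64(49), np.int64(37)), (np.int64(71), np.int64(51), np.int64(37)), (np.int64(93), np.int64(73), np.int64(53)), (np.int64(107), np.int64(86), np.int64(62)), (np.int64(106), np.int64(82), np.int64(64)), (np.int64(118), np.int6
[... 3040 characters left out ...]
67), np.int64(48)), (np.int64(106), np.int64(70), np.int64(48)), (np.int64(105), np.int64(71), np.int64(53)), (np.int64(107), np.int64(71), np.int64(54)), (np.int64(102), np.int64(68), np.int64(47)), (np.int64(104), np.int64(69), np.int64(53)), (np.int64(97), np.int64(64), np.int64(44)), (np.int64(94), np.int64(62), np.int64(46)), (np.int64(124), np.int64(103), np.int64(77)), (np.int64(133), np.int64(111), np.int64(82)), (np.int64(133), np.int64(112), np.int64(83)), (np.int64(130), np.int64(111), np.int64(83)), (np.int64(133), np.int64(112), np.int64(84)), (np.int64(132), np.int64(109), np.int64(82)), (np.int64(133), np.int64(110), np.int64(84)), (np.int64(130), np.int64(107), np.int64(79))]
```

Ramekin 1 hangs upright and concentric. The image puts the round tray's floor at about z=0.02 and its centre about 2 mm further along +y. I'll lower to just above it and then feel for contact.

Emit:
jog_arm(plan=[[-0.2,-0.1,1,0,0,0,0.2],[-0.2,-0.1,2.0,0,0,0,0.2],[-0.2,-0.1,2.6,0,0,0,0.2],[-0.2,-0.1,2.7,0,0,0,0.2],[-0.2,-0.1,2.7,0,0,0,0.2],[-0.2,-0.1,2.7,0,0,0,0.2]])

```text
t: 5.3
eef_pos: [0.4377, 0.1725, 0.0497]
tool_rot: [-3.141, -0.002, -1.457]
contact_force: [-0.2, -0.1, -1.8]
grip_width: 0.653
```

Emit:
jog_arm(plan=[[0,0,0.1,0,0,0,0.2],[0,0,0.2,0,0,0,0.2],[0,0,0.2,0,0,0,0.2]])

```text
t: 5.6
eef_pos: [0.4375, 0.1725, 0.0477]
tool_rot: [-3.141, -0.002, -1.457]
contact_force: [-0.3, 0.3, -1.9]
grip_width: 0.657
```

Emit:
jog_arm(plan=[[0,0,0.1,0,0,0,0.2],[0,0,0.2,0,0,0,0.2],[0,0,0.2,0,0,0,0.2]])

```text
t: 5.9
eef_pos: [0.4374, 0.1725, 0.0455]
tool_rot: [3.141, -0.002, -1.457]
contact_force: [0.3, 0.0, -1.3]
grip_width: 0.655
```

Emit:
jog_arm(plan=[[0,0,0.1,0,0,0,0.2],[0,0,0.15,0,0,0,0.2],[0,0,0.15,0,0,0,0.2]])

```text
t: 6.2
eef_pos: [0.4375, 0.1725, 0.0441]
tool_rot: [3.141, -0.002, -1.457]
contact_force: [-0.5, 0.7, -1.9]
grip_width: 0.655
```

Emit:
jog_arm(plan=[[0,0,0.1,0,0,0,0.2],[0,0,0.1,0,0,0,0.2],[0,0,0.1,0,0,0,0.2]])

```text
t: 6.5
eef_pos: [0.4375, 0.1725, 0.0431]
tool_rot: [3.142, -0.002, -1.457]
contact_force: [0.8, -0.3, -1.5]
grip_width: 0.658
```

Emit:
jog_arm(plan=[[0,0,0.1,0,0,0,0.2],[0,0,0.15,0,0,0,0.2],[0,0,0.15,0,0,0,0.2]])

```text
t: 6.8
eef_pos: [0.4374, 0.1724, 0.0416]
tool_rot: [3.141, -0.002, -1.457]
contact_force: [0.2, 0.2, -1.8]
grip_width: 0.657
```

Emit:
jog_arm(plan=[[0,0,0.1,0,0,0,0.2],[0,0,0.1,0,0,0,0.2],[0,0,0.1,0,0,0,0.2]])

```text
t: 7.1
eef_pos: [0.4375, 0.1725, 0.0406]
tool_rot: [3.142, -0.002, -1.457]
contact_force: [-0.2, 0.7, -2.3]
grip_width: 0.658
```

Emit:
jog_arm(plan=[[0,0,0.1,0,0,0,0.2],[0,0,0.15,0,0,0,0.2],[0,0,0.15,0,0,0,0.2]])

```text
t: 7.4
eef_pos: [0.4377, 0.1725, 0.04]
tool_rot: [-3.141, -0.002, -1.457]
contact_force: [-2.6, -0.2, 6.2]
grip_width: 0.657
```

Emit:
jog_arm(plan=[[0,0,0.1,0,0,0,0.2],[0,0,0.1,0,0,0,0.2],[0,0,0.1,0,0,0,0.2]])

```text
t: 7.7
eef_pos: [0.4377, 0.1725, 0.0399]
tool_rot: [-3.141, -0.002, -1.457]
contact_force: [-3.7, -0.4, 14.0]
grip_width: 0.657
```

Emit:
jog_arm(plan=[[0,0,0.1,0,0,0,0.2],[0,0,0.1,0,0,0,0.2],[0,0,0.1,0,0,0,0.2]])

```text
t: 8.0
eef_pos: [0.4378, 0.1725, 0.0398]
tool_rot: [-3.14, -0.002, -1.457]
contact_force: [-5.4, -2.2, 23.7]
grip_width: 0.658
```

That was one step too many: the force reached 24 N. I'll back off to about zero force before releasing. Contact was at a TCP height of about 0.040.

Emit:
jog_arm(plan=[[0,0,-0.25,0,0,0,0.2],[0,0,-0.25,0,0,0,0.2],[0,0,-0.25,0,0,0,0.2]])

```text
t: 8.3
eef_pos: [0.4379, 0.1726, 0.04]
tool_rot: [-3.141, -0.002, -1.457]
contact_force: [-0.5, -0.3, 6.4]
grip_width: 0.654
```

Emit:
jog_arm(plan=[[0,0,0,0,0,0,0.0],[0,0,0,0,0,0,-0.65],[0,0,0,0,0,0,-0.65],[0,0,0,0,0,0,-0.65],[0,0,-1,0,0,0,-0.65],[0,0,-3,0,0,0,-0.65],[0,0,-6,0,0,0,-0.65],[0,0,-10,0,0,0,-0.65],[0,0,-12,0,0,0,-0.65],[0,0,-12,0,0,0,-0.65],[0,0,-12,0,0,0,-0.65]])

```text
t: 9.4
eef_pos: [0.4374, 0.1727, 0.1601]
tool_rot: [-3.141, -0.002, -1.457]
contact_force: [0.0, 0.3, -0.4]
grip_width: 0.822
```

```bash
python3 - <<'E'
from h import *
s=robot.get_state(); print(s["eef_pos"],s["tool_rot"],s["contact_force"])
print(rel(pick(-2,.12),TILT))
ci=robot.camera_info("wrist"); im=robot.snapshot("wrist")[...,::-1].copy()
t=np.linspace(0,2*np.pi,60)
def ring(c,r,z):
    for q in proj("wrist",np.c_[c[0]+r*np.cos(t),c[1]+r*np.sin(t),0*t+z],ci): cv2.circle(im,tuple(int(x) for x in q.round()),1,(255,0,255),-1)
ring([.4377,.1725],.028,.0598); ring([.4376,.1732],.07,.04)
cv2.imwrite("pics/w3.png",im)
E
```

```text
[0.43739521 0.17266679 0.16009307] [-3.14058156e+00 -1.64025010e-03 -1.45718849e+00] [ 0.04358853  0.34837354 -0.35626619]
[ 3.188e+01 -1.137e+01  2.180e+00  2.994e+01 -9.000e-02  3.000e-02]
```

View pics/w3.png

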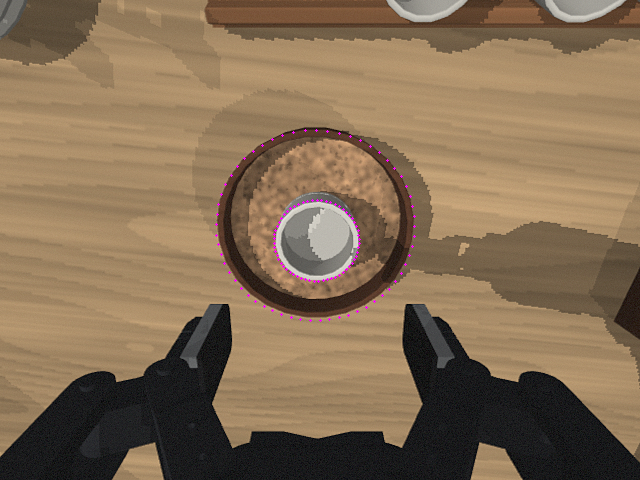

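The ramekin stands upright in the middle of the round tray, with its mouth ring at (317,240) on the prediction. Next is the far berth at −y.

```bash
python3 - <<'E'
from h import *
for h in (.09,.06,.04,.03,.02): print(rel(pick(-2,h),TILT))
E
```

```text
[ 3.186e+01 -1.295e+01  4.670e+00  3.007e+01 -1.000e-01  3.000e-02]
[ 3.186e+01 -1.445e+01  7.270e+00  3.007e+01 -1.000e-01  3.000e-02]
[ 3.185e+01 -1.545e+01  9.000e+00  3.007e+01 -1.000e-01  3.000e-02]
[ 3.185e+01 -1.596e+01  9.860e+00  3.007e+01 -1.000e-01  3.000e-02]
[ 3.185e+01 -1.646e+01  1.073e+01  3.007e+01 -1.000e-01  3.000e-02]
```

Emit:
jog_arm(plan=[[6,-2,0.4,6,0,0,-0.65],[11,-4,0.8,12,0,0,-0.65],[16,-6,1.2,18,0,0,-0.65],[21,-7.5,1.5,24,0,0,-0.65],[26,-9.3,1.8,30,0,0,-0.65],[30,-10.7,2.1,30,0,0,-0.65],[31.88,-11.37,2.18,29.94,-0.09,0.03,-0.65],[31.88,-11.37,2.18,29.94,-0.09,0.03,-0.65],[31.88,-11.37,2.18,29.94,-0.09,0.03,-0.65],[31.88,-11.37,2.18,29.94,-0.09,0.03,-0.65],[31.88,-11.37,2.18,29.94,-0.09,0.03,-0.65],[31.88,-11.37,2.18,29.94,-0.09,0.03,-0.65]])

```text
t: 10.65
eef_pos: [0.5856, -0.1295, 0.1379]
tool_rot: [-2.62, 0.001, -1.456]
contact_force: [0.3, -0.8, 0.4]
grip_width: 0.83
```

```bash
python3 - <<'E'
from h import *
print(rel(pick(-2,.12),TILT))
ci=robot.camera_info("wrist"); im=robot.snapshot("wrist")[...,::-1].copy()
t=np.linspace(0,2*np.pi,40); v2=np.cross(zr,v)
P=[pick(-2,.04)+.028*(np.cos(a)*v+np.sin(a)*v2) for a in t]
for q in proj("wrist",P,ci): cv2.circle(im,tuple(int(x) for x in q.round()),1,(255,0,255),-1)
# square tray too
cv2.imwrite("pics/w4.png",im)
E
```

```text
[ 0.18 -0.11 -0.05  0.13  0.1   0.06]
```

View pics/w4.png

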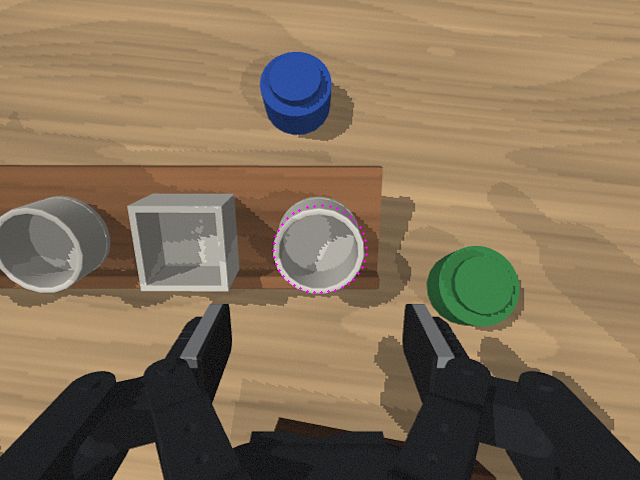

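Ring prediction (320,250) vs. actual (319,250): on target. Descend and grip.

Emit:
jog_arm(plan=[[0.1,-0.05,3,0,0,0,-0.65],[0.1,-0.05,6,0,0,0,-0.65],[0.1,-0.05,8,0,0,0,-0.65],[0.1,-0.05,9,0,0,0,-0.65],[0.1,-0.05,10,0,0,0,-0.65],[0.1,-0.05,10,0,0,0,-0.65],[0.1,-0.05,10,0,0,0,-0.65],[0.1,-0.05,10,0,0,0,0.2],[0.1,-0.05,10,0,0,0,0.2],[0.1,-0.05,10,0,0,0,0.2],[0.1,-0.05,10,0,0,0,0.2],[0.1,-0.05,10,0,0,0,0.2]])

```text
t: 11.9
eef_pos: [0.6367, -0.1266, 0.0532]
tool_rot: [-2.618, -0.001, -1.457]
contact_force: [-4.1, 0.1, 7.7]
grip_width: 0.657
```

```bash
python3 - <<'E'
from h import *
print(rel(pick(-2,.02),TILT)); s=robot.get_state(); print(s["contact_force"],s["grip_width"])
for z in(.15,.077): print(rel(SQ+[0,0,z],DOWN))
E
```

```text
[-0.11  0.07  0.06 -0.02 -0.03  0.01]
[-4.09607835  0.13109373  7.70251956] 0.6565982375323525
[ 2.490e+00  1.279e+01 -1.857e+01 -3.002e+01 -3.000e-02  0.000e+00]
[ 2.490e+00  1.644e+01 -1.225e+01 -3.002e+01 -3.000e-02  0.000e+00]
```

Emit:
jog_arm(plan=[[0,0,-1,0,0,0,0.2],[0,0,-3,0,0,0,0.2],[0,0,-6,0,0,0,0.2],[0.5,2,-10,-6,0,0,0.2],[1.2,5.5,-13.5,-14,0,0,0.2],[2,9.5,-16.5,-22,0,0,0.2],[2.49,12.79,-18.57,-30,0,0,0.2],[2.49,12.79,-18.57,-30,0,0,0.2],[2.49,14.3,-16,-30,0,0,0.2],[2.49,15.8,-13.4,-30,0,0,0.2],[2.49,16.44,-12.25,-30,0,0,0.2],[2.49,16.44,-12.25,-30,0,0,0.2],[2.49,16.44,-12.25,-30,0,0,0.2],[2.49,16.44,-12.25,-30,0,0,0.2]])

```text
t: 13.3
eef_pos: [0.4381, -0.1748, 0.0771]
tool_rot: [-3.14, -0.002, -1.458]
contact_force: [-0.1, -0.4, -0.9]
grip_width: 0.655
```

```bash
python3 - <<'E'
from h import *
print(rel(SQ+[0,0,.077],DOWN)); s=robot.get_state(); print(s["eef_pos"],s["contact_force"],s["grip_width"])
ci=robot.camera_info("wrist"); im=robot.snapshot("wrist")[...,::-1].copy()
cv2.imwrite("pics/w5.png",im)
a=np.radians(-3.3); ex=np.array([np.cos(a),np.sin(a),0]); ey=np.array([-ex[1],ex[0],0])
for n,r,z in(("rim",.07,.04),("f4",.065,.004),("f12",.065,.012),("f20",.065,.02),("f28",.065,.028),("f34",.065,.034)):
    print(n,proj("wrist",[SQ+r*(i*ex+j*ey)+[0,0,z] for i,j in((1,1),(1,-1),(0,1),(0,-1))],ci).round(0).tolist())
E
```

```text
[-0.06  0.09  0.01 -0.07 -0.09 -0.02]
[ 0.43813272 -0.1748068   0.07709059] [-0.12113545 -0.38116981 -0.94176647] 0.6551001576181221
rim [[182.0, 114.0], [494.0, 170.0], [174.0, 263.0], [450.0, 306.0]]
f4 [[214.0, 126.0], [453.0, 168.0], [205.0, 241.0], [422.0, 276.0]]
f12 [[210.0, 126.0], [458.0, 170.0], [201.0, 245.0], [426.0, 281.0]]
f20 [[206.0, 127.0], [463.0, 173.0], [196.0, 250.0], [430.0, 288.0]]
f28 [[201.0, 127.0], [470.0, 175.0], [192.0, 256.0], [434.0, 294.0]]
f34 [[197.0, 128.0], [475.0, 177.0], [188.0, 260.0], [437.0, 299.0]]
```

View pics/w5.png

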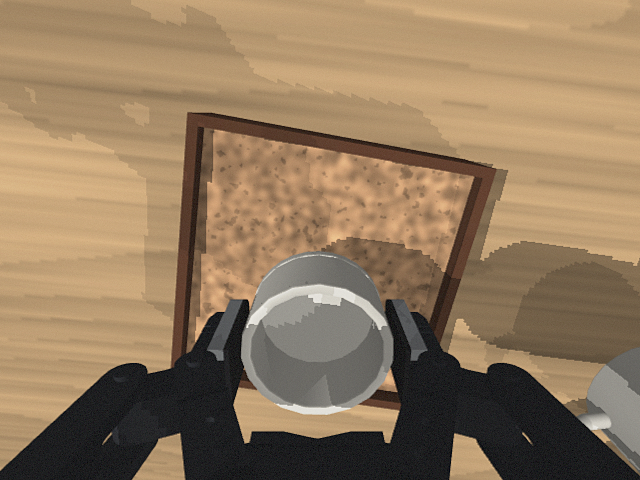

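The image puts the square tray's floor at about z=0.030, with corners at (188,113) and (494,168). I'll lower to just above that and feel with smaller steps.

Emit:
jog_arm(plan=[[0.1,0.0,1,0,0,0,0.2],[0.1,0.0,1.7,0,0,0,0.2],[0.1,0.0,1.9,0,0,0,0.2],[0.1,0.0,1.9,0,0,0,0.2],[0.1,0.0,1.9,0,0,0,0.2]])

```text
t: 13.85
eef_pos: [0.4374, -0.1753, 0.057]
tool_rot: [3.14, 0.0, -1.457]
contact_force: [0.1, 0.0, -1.1]
grip_width: 0.659
```

Emit:
jog_arm(plan=[[0,0,0.1,0,0,0,0.2],[0,0,0.15,0,0,0,0.2],[0,0,0.15,0,0,0,0.2]])

```text
t: 14.15
eef_pos: [0.4374, -0.1753, 0.0556]
tool_rot: [3.141, -0.0, -1.457]
contact_force: [-0.4, 0.7, -0.1]
grip_width: 0.655
```

Emit:
jog_arm(plan=[[0,0,0.1,0,0,0,0.2],[0,0,0.1,0,0,0,0.2],[0,0,0.1,0,0,0,0.2]])

```text
t: 14.45
eef_pos: [0.4373, -0.1753, 0.0546]
tool_rot: [3.141, -0.0, -1.457]
contact_force: [0.4, 0.5, -1.0]
grip_width: 0.654
```

Emit:
jog_arm(plan=[[0,0,0.1,0,0,0,0.2],[0,0,0.1,0,0,0,0.2],[0,0,0.1,0,0,0,0.2]])

```text
t: 14.75
eef_pos: [0.4373, -0.1753, 0.0536]
tool_rot: [3.141, -0.0, -1.457]
contact_force: [0.7, -0.3, -1.2]
grip_width: 0.656
```

Emit:
jog_arm(plan=[[0,0,0.1,0,0,0,0.2],[0,0,0.12,0,0,0,0.2],[0,0,0.12,0,0,0,0.2]])

```text
t: 15.05
eef_pos: [0.4374, -0.1754, 0.0527]
tool_rot: [3.141, -0.0, -1.457]
contact_force: [-1.1, 0.6, 4.4]
grip_width: 0.662
```

Contact is felt at 4.4 N, so the TCP reads about 0.053 on the square tray's floor. Release and rise.

Emit:
jog_arm(plan=[[0,0,-0.04,0,0,0,0.0],[0,0,-0.04,0,0,0,-0.65],[0,0,-0.04,0,0,0,-0.65],[0,0,-0.04,0,0,0,-0.65],[0,0,-1,0,0,0,-0.65],[0,0,-3,0,0,0,-0.65],[0,0,-6,0,0,0,-0.65],[0,0,-10,0,0,0,-0.65],[0,0,-11,0,0,0,-0.65],[0,0,-11,0,0,0,-0.65],[0,0,-11,0,0,0,-0.65]])

```text
t: 16.15
eef_pos: [0.4368, -0.1749, 0.1618]
tool_rot: [3.14, 0.001, -1.457]
contact_force: [-0.4, -0.7, -0.5]
grip_width: 0.824
```

```bash
python3 - <<'E'
from h import *
s=robot.get_state(); print(s["eef_pos"],s["tool_rot"],s["contact_force"])
for h in(.12,.02):print(rel(pick(1,h),TILT))
ci=robot.camera_info("wrist"); im=robot.snapshot("wrist")[...,::-1].copy()
t=np.linspace(0,2*np.pi,60)
def ring(c,r,z):
    for q in proj("wrist",np.c_[c[0]+r*np.cos(t),c[1]+r*np.sin(t),0*t+z],ci): cv2.circle(im,tuple(int(x) for x in q.round()),1,(255,0,255),-1)
ring([.4374,-.1754],.028,.0725)
cv2.imwrite("pics/w6.png",im)
E
```

```text
[ 0.4367728  -0.17489912  0.16183738] [ 3.13964179e+00  6.13727297e-04 -1.45737738e+00] [-0.41998122 -0.71050886 -0.48045353]
[-2.845e+01 -1.538e+01  2.280e+00  3.011e+01  3.000e-02 -1.000e-02]
[-2.844e+01 -2.040e+01  1.093e+01  3.011e+01  3.000e-02 -1.000e-02]
```

View pics/w6.png

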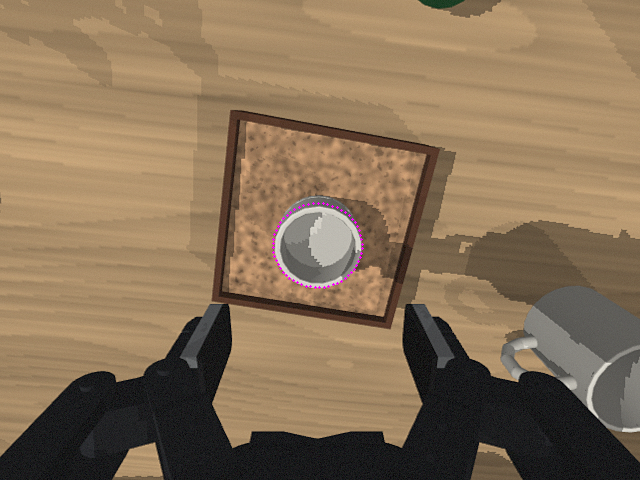

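The second ramekin stands upright in the middle of the square tray, at (318,246). Next is berth +1.

Emit:
jog_arm(plan=[[-5,-2,0.3,6,0,0,-0.65],[-10,-5,0.8,12,0,0,-0.65],[-15,-8,1.2,18,0,0,-0.65],[-19,-10.5,1.5,24,0,0,-0.65],[-23,-12.5,1.8,30,0,0,-0.65],[-27,-14.7,2.1,30,0,0,-0.65],[-28.45,-15.38,2.28,30.1,0,0,-0.65],[-28.45,-15.38,2.28,30.1,0,0,-0.65],[-28.45,-15.38,2.28,30.1,0,0,-0.65],[-28.45,-15.38,2.28,30.1,0,0,-0.65],[-28.45,-15.38,2.28,30.1,0,0,-0.65],[-28.45,-15.38,2.28,30.1,0,0,-0.65]])

```text
t: 17.4
eef_pos: [0.5578, 0.1236, 0.1393]
tool_rot: [-2.618, -0.0, -1.459]
contact_force: [-0.5, 0.1, 0.3]
grip_width: 0.827
```

```bash
python3 - <<'E'
from h import *
print(rel(pick(1,.12),TILT))
E
```

```text
[-0.16  0.05  0.02 -0.03 -0.06 -0.1 ]
```

Emit:
jog_arm(plan=[[-0.1,0.05,3,0,0,0,-0.65],[-0.1,0.05,6,0,0,0,-0.65],[-0.1,0.05,8,0,0,0,-0.65],[-0.1,0.05,9,0,0,0,-0.65],[-0.1,0.05,10,0,0,0,-0.65],[-0.1,0.05,10,0,0,0,-0.65],[-0.1,0.05,10,0,0,0,-0.65],[-0.1,0.05,10,0,0,0,0.2],[-0.1,0.05,10,0,0,0,0.2],[-0.1,0.05,10,0,0,0,0.2],[-0.1,0.05,10,0,0,0,0.2],[-0.1,0.05,10,0,0,0,0.2]])

```text
t: 18.6
eef_pos: [0.6072, 0.1314, 0.0538]
tool_rot: [-2.616, -0.0, -1.457]
contact_force: [-4.4, -3.1, 7.3]
grip_width: 0.656
```

```bash
python3 - <<'E'
from h import *
print(rel(pick(1,.02),TILT)); s=robot.get_state(); print(s["contact_force"],s["grip_width"])
for z in(.17,.095): print(rel(np.array([.4377,.1725,z]),DOWN))
E
```

```text
[ 0.05  0.09  0.12 -0.14 -0.01  0.  ]
[-4.40567713 -3.12117832  7.33930096] 0.6559945711169679
[-6.000e+00  8.330e+00 -1.827e+01 -3.014e+01 -1.000e-02  0.000e+00]
[-6.010e+00  1.209e+01 -1.179e+01 -3.014e+01 -1.000e-02  0.000e+00]
```

Emit:
jog_arm(plan=[[0,0,-1,0,0,0,0.2],[0,0,-3,0,0,0,0.2],[0,0,-6,0,0,0,0.2],[-0.8,0.8,-10,-4,0,0,0.2],[-2,2.5,-13,-10,0,0,0.2],[-3.5,4.5,-15.5,-17,0,0,0.2],[-5,6.8,-17.5,-25,0,0,0.2],[-6,8.33,-18.27,-30.1,0,0,0.2],[-6,8.33,-18.27,-30.1,0,0,0.2],[-6,10,-15.4,-30.1,0,0,0.2],[-6,11.5,-12.8,-30.1,0,0,0.2],[-6,12.09,-11.79,-30.1,0,0,0.2],[-6,12.09,-11.79,-30.1,0,0,0.2],[-6,12.09,-11.79,-30.1,0,0,0.2],[-6,12.09,-11.79,-30.1,0,0,0.2]])

```text
t: 20.1
eef_pos: [0.4387, 0.1725, 0.0951]
tool_rot: [-3.14, 0.0, -1.457]
contact_force: [0.3, -0.1, -0.1]
grip_width: 0.655
```

```bash
python3 - <<'E'
from h import *
print(rel(np.array([.4377,.1725,.095]),DOWN)); s=robot.get_state(); print(s["eef_pos"],s["contact_force"],s["grip_width"])
ci=robot.camera_info("wrist"); im=robot.snapshot("wrist")[...,::-1].copy()
t=np.linspace(0,2*np.pi,60)
def ring(c,r,z):
    for q in proj("wrist",np.c_[c[0]+r*np.cos(t),c[1]+r*np.sin(t),0*t+z],ci): cv2.circle(im,tuple(int(x) for x in q.round()),1,(255,0,255),-1)
p=s["eef_pos"]; ring(p,.028,p[2]+.02); ring([.4377,.1725],.028,.0598)
cv2.imwrite("pics/w7.png",im)
E
```

```text
[-0.02  0.1   0.01 -0.11  0.   -0.01]
[0.43872077 0.17246132 0.0951218 ] [ 0.26249236 -0.07755079 -0.09472969] 0.6550750336812219
```

View pics/w7.png

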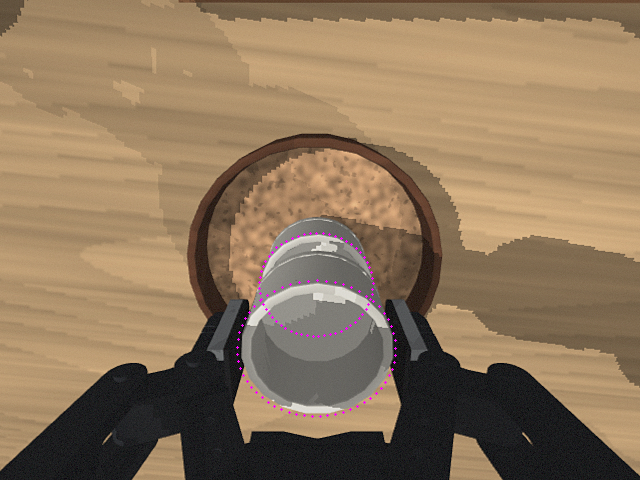

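The held ramekin is concentric with the one below, with the same in-hand offset as the first. Lower to about 2.5 mm above the expected seat (TCP 0.072), then feel.

Emit:
jog_arm(plan=[[0,0,0.8,0,0,0,0.2],[0,0,1.4,0,0,0,0.2],[0,0,1.8,0,0,0,0.2],[0,0,2.05,0,0,0,0.2],[0,0,2.05,0,0,0,0.2],[0,0,2.05,0,0,0,0.2]])

```text
t: 20.75
eef_pos: [0.4379, 0.1725, 0.0736]
tool_rot: [3.141, -0.0, -1.457]
contact_force: [-0.9, 0.9, -0.5]
grip_width: 0.656
```

Emit:
jog_arm(plan=[[0,0,0.08,0,0,0,0.2],[0,0,0.12,0,0,0,0.2],[0,0,0.12,0,0,0,0.2]])

```text
t: 21.05
eef_pos: [0.4378, 0.1725, 0.0725]
tool_rot: [3.141, -0.0, -1.457]
contact_force: [-0.0, -0.3, -1.2]
grip_width: 0.654
```

Emit:
jog_arm(plan=[[0,0,0.08,0,0,0,0.2],[0,0,0.1,0,0,0,0.2],[0,0,0.1,0,0,0,0.2]])

```text
t: 21.35
eef_pos: [0.438, 0.1725, 0.0722]
tool_rot: [3.141, -0.0, -1.457]
contact_force: [-1.8, -0.8, 4.8]
grip_width: 0.658
```

It's seated at TCP 0.0722, 32 mm above the first, with 4.8 N. Release and rise.

Emit:
jog_arm(plan=[[0,0,-0.04,0,0,0,0.0],[0,0,-0.04,0,0,0,-0.65],[0,0,-0.04,0,0,0,-0.65],[0,0,-0.04,0,0,0,-0.65],[0,0,-1,0,0,0,-0.65],[0,0,-3,0,0,0,-0.65],[0,0,-6,0,0,0,-0.65],[0,0,-9,0,0,0,-0.65],[0,0,-9,0,0,0,-0.65],[0,0,-9,0,0,0,-0.65]])

```text
t: 22.35
eef_pos: [0.4382, 0.1726, 0.1623]
tool_rot: [-3.141, 0.0, -1.457]
contact_force: [0.4, 0.5, 0.2]
grip_width: 0.826
```

```bash
python3 - <<'E'
from h import *
s=robot.get_state(); print(s["eef_pos"],s["contact_force"])
for h in(.12,.02):print(rel(pick(0,h),TILT))
E
```

```text
[0.43819037 0.17258656 0.16234069] [0.37585031 0.5359845  0.19383864]
[ 1.466e+01 -1.130e+01  2.350e+00  2.994e+01  1.000e-02 -0.000e+00]
[ 1.466e+01 -1.629e+01  1.102e+01  2.994e+01  1.000e-02 -0.000e+00]
```

Emit:
jog_arm(plan=[[3.5,-2.7,0.5,7,0,0,-0.65],[7,-5.4,1.1,14,0,0,-0.65],[10.5,-8.1,1.7,21,0,0,-0.65],[14,-10.8,2.25,28,0,0,-0.65],[14.66,-11.3,2.35,29.94,0,0,-0.65],[14.66,-11.3,2.35,29.94,0,0,-0.65],[14.66,-11.3,2.35,29.94,0,0,-0.65],[14.66,-11.3,2.35,29.94,0,0,-0.65],[14.66,-11.3,2.35,29.94,0,0,-0.65],[14.66,-11.3,2.35,29.94,0,0,-0.65]])

```text
t: 23.35
eef_pos: [0.5669, 0.0405, 0.1382]
tool_rot: [-2.62, -0.0, -1.456]
contact_force: [-0.2, 0.2, 0.3]
grip_width: 0.826
```

```bash
python3 - <<'E'
from h import *
print(rel(pick(0,.12),TILT))
E
```

```text
[ 0.08 -0.04 -0.06  0.09  0.03  0.08]
```

Emit:
jog_arm(plan=[[0,0,3,0,0,0,-0.65],[0,0,6,0,0,0,-0.65],[0,0,8,0,0,0,-0.65],[0,0,9,0,0,0,-0.65],[0,0,10,0,0,0,-0.65],[0,0,10,0,0,0,-0.65],[0,0,10,0,0,0,-0.65],[0,0,10,0,0,0,0.2],[0,0,10,0,0,0,0.2],[0,0,10,0,0,0,0.2],[0,0,10,0,0,0,0.2],[0,0,10,0,0,0,0.2]])

```text
t: 24.55
eef_pos: [0.6162, 0.0455, 0.0521]
tool_rot: [-2.619, -0.0, -1.457]
contact_force: [-3.8, 1.2, 6.5]
grip_width: 0.657
```

```bash
python3 - <<'E'
from h import *
print(rel(pick(0,.02),TILT)); s=robot.get_state(); print(s["contact_force"],s["grip_width"])
for z in(.18,.108): print(rel(np.array([.4374,-.1754,z]),DOWN))
E
```

```text
[ 0.02 -0.06  0.01  0.05  0.01  0.01]
[-3.83060134  1.17025883  6.4517567 ] 0.6569428797092968
[ 1.992e+01  1.118e+01 -2.120e+01 -2.995e+01  0.000e+00  1.000e-02]
[ 1.992e+01  1.477e+01 -1.497e+01 -2.995e+01  0.000e+00  1.000e-02]
```

Emit:
jog_arm(plan=[[0,0,-1,0,0,0,0.2],[0,0,-3,0,0,0,0.2],[0,0,-7,0,0,0,0.2],[1,0.5,-11,-2,0,0,0.2],[4,2,-14,-6,0,0,0.2],[8,4.2,-16.5,-12,0,0,0.2],[12,6.5,-18.5,-18,0,0,0.2],[16,9,-20.2,-25,0,0,0.2],[19.92,11.18,-21.2,-29.95,0,0,0.2],[19.92,11.18,-21.2,-29.95,0,0,0.2],[19.92,12.5,-18.9,-29.95,0,0,0.2],[19.92,14.2,-16,-29.95,0,0,0.2],[19.92,14.77,-14.97,-29.95,0,0,0.2],[19.92,14.77,-14.97,-29.95,0,0,0.2],[19.92,14.77,-14.97,-29.95,0,0,0.2],[19.92,14.77,-14.97,-29.95,0,0,0.2]])

```text
t: 26.15
eef_pos: [0.4383, -0.1758, 0.1084]
tool_rot: [-3.141, -0.001, -1.457]
contact_force: [1.2, -0.0, -0.9]
grip_width: 0.657
```

```bash
python3 - <<'E'
from h import *
print(rel(np.array([.4374,-.1754,.108]),DOWN)); s=robot.get_state(); print(s["eef_pos"],s["contact_force"],s["grip_width"])
ci=robot.camera_info("wrist"); im=robot.snapshot("wrist")[...,::-1].copy()
t=np.linspace(0,2*np.pi,60)
def ring(c,r,z):
    for q in proj("wrist",np.c_[c[0]+r*np.cos(t),c[1]+r*np.sin(t),0*t+z],ci): cv2.circle(im,tuple(int(x) for x in q.round()),1,(255,0,255),-1)
p=s["eef_pos"]; ring(p,.028,p[2]+.02); ring([.4374,-.1754],.028,.0725)
cv2.imwrite("pics/w8.png",im)
E
```

```text
[-0.05  0.08  0.04 -0.05 -0.08  0.01]
[ 0.43829042 -0.17579374  0.10836276] [ 1.17049745 -0.03177017 -0.88958399] 0.6566657724457877
```

View pics/w8.png

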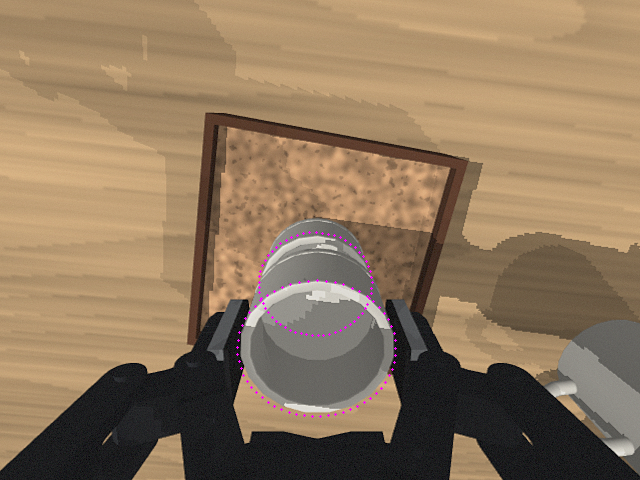

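Again concentric, with the held mouth at (318,346). Expected seat is TCP 0.085.

Emit:
jog_arm(plan=[[0,0,0.8,0,0,0,0.2],[0,0,1.4,0,0,0,0.2],[0,0,1.8,0,0,0,0.2],[0,0,2.0,0,0,0,0.2],[0,0,2.0,0,0,0,0.2],[0,0,2.0,0,0,0,0.2]])

```text
t: 26.8
eef_pos: [0.4375, -0.1756, 0.0873]
tool_rot: [3.14, -0.0, -1.457]
contact_force: [-0.8, 1.0, -1.5]
grip_width: 0.654
```

Emit:
jog_arm(plan=[[0,0,0.08,0,0,0,0.2],[0,0,0.12,0,0,0,0.2],[0,0,0.12,0,0,0,0.2]])

```text
t: 27.1
eef_pos: [0.4374, -0.1756, 0.0862]
tool_rot: [3.141, -0.0, -1.457]
contact_force: [0.6, 0.3, -0.6]
grip_width: 0.654
```

Emit:
jog_arm(plan=[[0,0,0.08,0,0,0,0.2],[0,0,0.12,0,0,0,0.2],[0,0,0.12,0,0,0,0.2]])

```text
t: 27.4
eef_pos: [0.4373, -0.1756, 0.0849]
tool_rot: [3.14, 0.0, -1.457]
contact_force: [-0.3, 0.2, -1.1]
grip_width: 0.652
```

Emit:
jog_arm(plan=[[0,0,0.05,0,0,0,0.2],[0,0,0.08,0,0,0,0.2],[0,0,0.08,0,0,0,0.2]])

```text
t: 27.7
eef_pos: [0.4375, -0.1756, 0.0843]
tool_rot: [3.141, -0.0, -1.457]
contact_force: [-0.6, -0.7, 0.5]
grip_width: 0.657
```

Emit:
jog_arm(plan=[[0,0,0.03,0,0,0,0.2],[0,0,0.05,0,0,0,0.2],[0,0,0.05,0,0,0,0.2]])

```text
t: 28.0
eef_pos: [0.4375, -0.1756, 0.0842]
tool_rot: [3.141, -0.0, -1.457]
contact_force: [-1.9, 1.6, 5.0]
grip_width: 0.656
```

Seated at about 0.0843, as expected. Release, rise and move away for a final look.

Emit:
jog_arm(plan=[[0,0,-0.03,0,0,0,0.0],[0,0,-0.03,0,0,0,-0.65],[0,0,-0.03,0,0,0,-0.65],[0,0,-0.03,0,0,0,-0.65],[0,0,-1,0,0,0,-0.65],[0,0,-3,0,0,0,-0.65],[0,0,-6,0,0,0,-0.65],[0,0,-10,0,0,0,-0.65],[0,0,-14,0,0,0,-0.65],[3,3,-16,0,0,0,-0.65],[8,6,-17,0,0,0,-0.65],[13,10,-17,0,0,0,-0.65],[18,14,-17,0,0,0,-0.65],[22,16,-17,0,0,0,-0.65],[22,16,-17,0,0,0,-0.65],[22,16,-17,0,0,0,-0.65]])

```text
t: 29.6
eef_pos: [0.3017, -0.4162, 0.2542]
tool_rot: [3.14, -0.003, -1.462]
contact_force: [-0.1, 1.6, 1.0]
grip_width: 0.828
```

```bash
python3 - <<'E'
from h import *
print(robot.get_state()["eef_pos"])
a=robot.snapshot("side")[180:340,200:440,::-1]; b=robot.snapshot("top")[165:330,200:440,::-1]
f=lambda i:cv2.resize(i,(450,300),interpolation=cv2.INTER_CUBIC)
cv2.imwrite("pics/fin.png",np.vstack([f(a),f(b)])[:600])
E
```

```text
[ 0.30168072 -0.41623065  0.25423806]
```

View pics/fin.png

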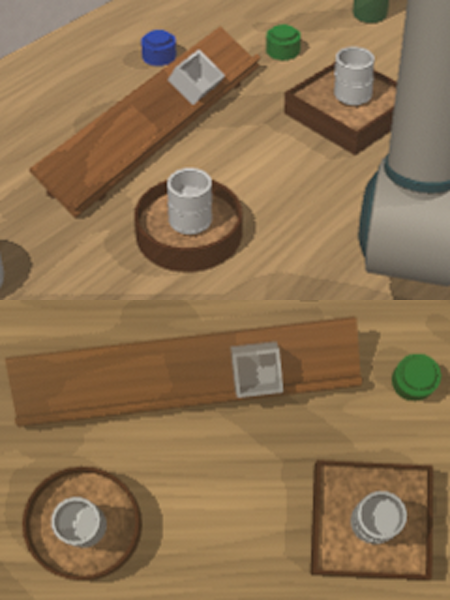

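Both stacks stand upright in the middle of their trays, the dish is still in the rack and the decoys are where they were.

```bash
python3 -c "
from cell import robot
print(robot.job_done(), robot.get_state()['t'])"
```

```text
the job is handed in; nothing more can be done
the job is handed in; nothing more can be done
```

I dealt the four ramekins in turn: round tray, square tray, then nested on round and nested on square. I handed the job in at about 30 s of the 70 s allowed.

- **Final check:** the last side and top pictures show an upright stack of two in the middle of each tray. The square dish is still in the rack and the look-alikes are where they were. The final crop left out the mug and most of the bottle and saucers. I never touched them on purpose, but I didn't check them at the end.
- **Nesting:** the upper ramekins seated 32 mm (round) and about 31 to 32 mm (square) above the lower ones, as they should.
- **Gentleness:** three ramekins were set down at about 5 N. The first one, on the round tray, was pressed to about 24 N because I queued one feeling step too many. I backed off to about 6 N before releasing it.

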